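Tuck the carry grip under a parcel's lapped flap and hold it down

ROBOT

A 6-joint arm with a two-finger parallel gripper is mounted at the origin on the work surface. World frame = base frame: x ahead of the robot, y to its left, z up, the work surface at z = 0. Lengths are in mm, angles in rad, forces in N, time in s.
With the tool pointing down it reaches from about 350 to 975 mm from the base axis. Payload 7.1 kg.
Tool frame: the origin (TCP) lies at the very end of the fingers, on their centre line; the grasp point (between the pads) lies 19 mm behind it (ctrl.pinch_z is the distance from the TCP to the grasp point, in mm); z points along the fingers, y is the direction in which the jaws open and shut (so a half turn about z gives the same grasp; the last joint's range is limited). The gripper opens to 88 mm and grips with 3 to 60 N. Pads are 20 mm wide; open, the fingers measure 115 mm over their backs; the gripper's body (75 mm by 178 mm) begins 61 mm behind the grasp point.
Start: joints at [-1.286, 0.423, 1.63, -0, 1.089, -0.019], TCP at [186.986, -596.357, 222.675] pointing down, gripper open.
Joint ranges: [-3, 3], [-0.9, 2.11], [0.09, 2.58], [-1.31, 4.45], [0.11, 2.69], [-2.54, 2.54]. Speed limits (rad/s): [2.39, 2.39, 3.01, 3.14, 3.14, 3.14].

INTERFACE

Orientations are given as a rotation vector (axis times angle).
In Python, from workcell import ctrl gives the robot as it stands.
- The arm moves only by the shell command python3 -m inch 'ROWS' [OPENING]. ROWS is JSON, a list of rows, each an object with "xyz": the shift along the tool's x, y, z in cm, a list of three; "spin": the turn about the tool's z in degrees. A call has 1 to 20 rows; each row is the pose to reach, as a shift and turn from the pose measured when the call began, along the tool's axes at that moment; what a row does not reach only later rows make up. A row lasts 1/10 s, in which the tool goes at most 50 mm and 8.59 degrees, less where a joint would pass 70% of its speed; a pose out of reach is approached as far as the arm can. A call with a gripper value outside its range is refused whole. OPENING is the closure, from 0 (fully open) to 1 (shut), set as the call begins (- or left out, the last holds). The fingers move at their own pace and stop on an object; the grip force is fixed at half the most. Time passes only in rows, so rows that repeat a pose let the fingers close. It gives the time, the measured TCP pose, the force and the opening at its end, in the units of the state.
- ctrl.get_obs(): the state, without advancing time (a new reading comes with each control period).
- ctrl.get_image(name): name is "scene" or "side" or "wrist"; returns the picture (420x560x3 uint8, red, green, blue); there is no depth.
- ctrl.camera_info(name): a dict with "camera_matrix" (3x3 intrinsics, pixels), "R" (3x3) and "t" (3): a world point X has camera coordinates R X + t; the wrist camera has in their place "hand_eye" (4x4, takes a point from camera to tool coordinates, whose origin is the TCP and whose axes are the flange's). Camera axes: x right, y down, z forward; pixel columns grow to the right and rows downward; lengths in mm; the calibration is good to about 2 mm. A picture is of the moment at which its call begins: read the wrist's pose just before it. camera_info takes no time and is no camera call.
- ctrl.close_job(): hands the job in, once; it reports no verdict.
The state is a dict: "t": time; "qpos": joint angles; "qvel": joint speeds; "joint_torque": joint torques, N m; "ee_pos": TCP position; "orientation": TCP orientation; "ft_force": force on the tool from outside, world axes, zero at the start; "moment": the same for the moment, N m; "width": finger opening in mm.
Only numpy, scipy, OpenCV 4.12 (cv2) and the standard library are available. Lean on these libraries where they do the work, as an engineer would, in place of code of your own. Each camera call takes 0.05 s, during which the arm holds its last target. There are 200 camera calls.

TASK

Take the L-shaped carry grip out of the grey parts bin by its rib and slide the front edge of its foot well under the parcel's outer flap along its whole length, roughly centred on the parcel, without lifting or bending the flap. Lay the foot flat on the parcel and press it down firmly but without crushing the box; finish while still holding it pressed there with the gripper, as it is about to be taped, and leave the other things where they are.

Things in the scene. Friction and masses are not known exactly. Their poses are not given: they have to be found in the camera images.
- grip: White solid-board carry grip, L-shaped, about 80 g: foot 70 mm deep (x) by 120 mm wide (y), 5 mm thick; along its back edge an upright rib 10 mm thick (x -35 to -25 mm), 120 mm wide, top 50 mm above the underside. Origin: centre of the foot's underside; z up, +x from the rib to the free front edge, the edge to tuck. It stands in the bin, rib up.
- grip_rib (a point): Point in the middle of the rib, 34 mm above the foot's underside (x = -30 mm, y = 0 in the grip's frame): a good place to pinch the 10 mm thick rib from above, the fingers closing along the grip's x.
- grip_edge_left (a point): Point on the underside of the foot's free front edge, 55 mm to +y of its middle (x = 35 mm, y = 55 mm, z = 0 in the grip's frame).
- grip_edge_right (a point): The same, 55 mm to -y (x = 35 mm, y = -55 mm, z = 0).
- bin: Open grey plastic parts bin, fixed, 280 mm (x) by 170 mm (y), 50 mm high, walls and floor 4 mm thick. Origin: centre of its underside on the table. The grip lies near the middle of one half of its length (x about +65 or -65 mm), the cardboard pad in the other half.
- panel: The parcel's flat top, on which the grip's foot must lie: cardboard, 260 mm (x) by 220 mm (y), fixed and firm, 60 mm above the table; the parcel is a shallow brown carton of the same outline. Origin: centre of its upper face; z up; +x points to the edge where the outer flap is hinged. Press with about 10 N.
- flap (a joint): Angle of the parcel's outer flap above the panel (rad; 0 = flat on it). Cardboard, 120 mm long, 200 mm wide (centred on y = 0), 4 mm thick, hinged on the line x = 125 mm, z = 0 of the panel's frame, reaching back to its lip near x = 5 mm. It starts slightly open (0.14 to 0.24); the crease is weak: it stays where left and moves when pushed with about 1 N.
- flap_lip (a point): Middle of the flap's free lip, on the flap's underside: about 17 to 28 mm above the panel at the start. The foot goes into the wedge-shaped gap below it.
- pad: Cardboard block in the other half of the bin, 55 x 100 x 24 mm, not wanted. Origin: centre of its underside.
- tape: Upright-axis empty tape core 90 mm across, 48 mm high, on the table beyond the work. Origin: centre of its underside.
- smallbox: Small brown carton 70 x 90 x 60 mm at the far left. Origin: centre of its underside.
- driver: Screwdriver lying at the left.
- mug: White mug, 90 mm high, at the left.
- drill: Cordless drill lying on its side at the right, some 60 mm high.
- jar: Clear jar 90 mm high, at the right.
Not all that is in view belongs to the job. Leave any black look-alike of the grip alone.

How it is judged:
By the outcome, as a careful person would: the job done as asked, in the order asked, and still so for the second after the job is handed in, while the arm keeps its last pose, push and grip.
It also fails if it takes over 45 s, if anything falls off the work surface, if the arm or the gripper's body presses on something with over 40 N, if the wrist force passes 120 N, or if a joint passes its speed limit or range.

## Working session

There is one attempt and no reset: what is moved stays moved. The work goes in short steps, Python scripts to look and compute and a shell command to move; the robot and the scene stay as the last step left them, time stands still between calls to the robot, and variables do not carry over. Pictures are saved under pics/ and viewed, about 8 in all and at most 12, crops included, and the job is handed in when it is done.

```bash
mkdir -p pics; ls
cat > h.py <<'E'
import numpy as np, cv2
from workcell import ctrl
from scipy.spatial.transform import Rotation as Ro
def cam(n):
    c=ctrl.camera_info(n);K=np.array(c["camera_matrix"])
    if n=="wrist":
        o=ctrl.get_obs();T=np.eye(4);T[:3,:3]=Ro.from_rotvec(o["orientation"]).as_matrix();T[:3,3]=o["ee_pos"]
        M=np.linalg.inv(T@np.array(c["hand_eye"]));return K,M[:3,:3],M[:3,3]
    return K,np.array(c["R"]),np.array(c["t"])
def ray(C,p,z):
    K,R,t=C;d=R.T@np.linalg.inv(K)@[p[0],p[1],1];o=-R.T@t
    return o+d*(z-o[2])/d[2]
def proj(C,X):
    K,R,t=C;q=K@(R@np.array(X,float)+t);return q[:2]/q[2]
def tri(C1,p1,C2,p2):
    P=[C[0]@np.c_[C[1],C[2]] for C in(C1,C2)]
    X=cv2.triangulatePoints(P[0],P[1],np.array(p1,float),np.array(p2,float));return (X[:3]/X[3]).ravel()
E
python3 - <<'E'
from h import *
ims=[ctrl.get_image(n)[:,:,::-1] for n in("scene","side")]
for n,i in zip(("scene","side"),ims): cv2.imwrite(f"pics/{n}0.png",i)
cv2.imwrite("pics/both.png",cv2.resize(np.vstack(ims),None,fx=.71,fy=.71))
o=ctrl.get_obs();print(o)
for n in("scene","side"):
    C=cam(n);print(n,-C[1].T@C[2])
print(ctrl.camera_info("wrist"),ctrl.pinch_z)
E
```

```text
pics
{'t': 0.1, 'qpos': array([-1.28599168e+00,  4.23747297e-01,  1.63061566e+00,  1.99073635e-05,
        1.08860998e+00, -1.90079641e-02]), 'qvel': array([ 0.00014658, -0.00111531, -0.00278188, -0.00015735,  0.00188017,
       -0.00128063]), 'joint_torque': array([-3.30806160e-04, -5.45618641e+01, -2.74323803e+01,  6.45843102e-02,
        1.87012466e-02, -1.89852341e-05]), 'ee_pos': array([ 186.85712873, -595.88010764,  221.98930887]), 'orientation': array([-3.10406287e+00, -4.75172745e-01,  2.59731420e-04]), 'ft_force': array([-0.90639667, -0.5745661 , -0.23272085]), 'moment': array([0.0634947 , 0.00478152, 0.0597798 ]), 'width': 87.78012933059739}
scene [1219.09037598 1101.22670613 1272.71196012]
side [-99.8386082  862.57460251 707.04478951]
{'camera_matrix': array([[336.80218366,   0.        , 283.72715692],
       [  0.        , 336.80218366, 212.45093477],
       [  0.        ,   0.        ,   1.        ]]), 'hand_eye': array([[ 8.16060952e-04, -9.68149967e-01, -2.50369676e-01,
         6.77158241e+01],
       [ 9.99999395e-01,  9.74656391e-04, -5.09459041e-04,
        -1.39581753e+00],
       [ 7.37257159e-04, -2.50369109e-01,  9.68150177e-01,
        -1.62204952e+02],
       [ 0.00000000e+00,  0.00000000e+00,  0.00000000e+00,
         1.00000000e+00]])} 18.700000000000003
```

View pics/scene0.png

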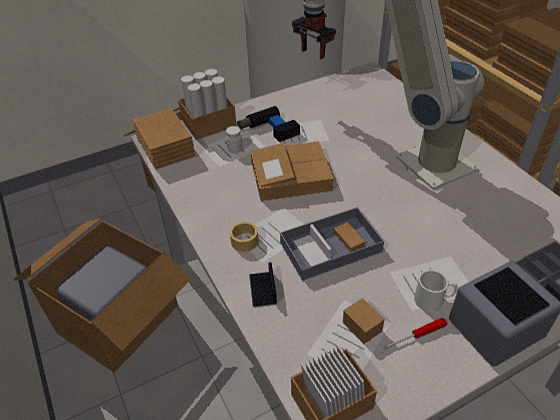

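View pics/side0.png

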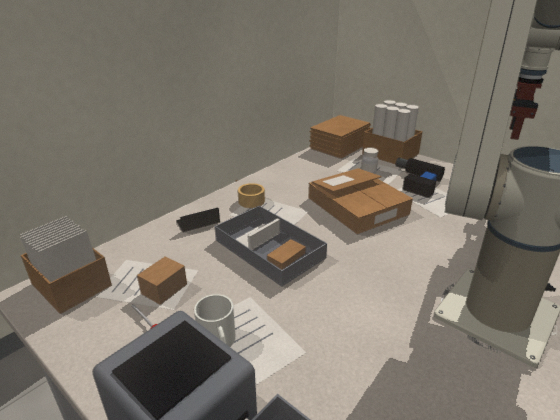

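The scene picture shows the white grip in the bin at about (318,240) and the pad at (350,236). The parcel is at (290,168), with its labelled flap on the left. A black L-shaped look-alike stands on the table at (263,287). The white one in the bin fits the description, and I'll confirm it in an enlarged crop.

Run:
```python
from h import *
C=cam("scene")
for nm,p,z in [("bin",(281,245),50),("bin",(295,275),50),("bin",(383,242),50),("bin",(366,211),50),("grip",(312,225),50),("grip",(329,256),50),
 ("pan",(326,147),60),("pan",(331,185),60),("pan",(259,196),60),("pan",(252,150),60)]:
    print(nm,p,ray(C,p,z).round())
im=cv2.imread("pics/scene0.png")[135:285,240:400]
cv2.imwrite("pics/crop.png",cv2.resize(im,None,fx=4,fy=4,interpolation=cv2.INTER_CUBIC))
```

```text
bin (281, 245) [720. 117.  50.]
bin (295, 275) [741. 240.  50.]
bin (383, 242) [440. 261.  50.]
bin (366, 211) [407. 122.  50.]
grip (312, 225) [593.  90.  50.]
grip (329, 256) [615. 227.  50.]
pan (326, 147) [ 347. -223.   60.]
pan (331, 185) [444. -34.  60.]
pan (259, 196) [ 684. -107.   60.]
pan (252, 150) [ 594. -344.   60.]
```

View pics/crop.png

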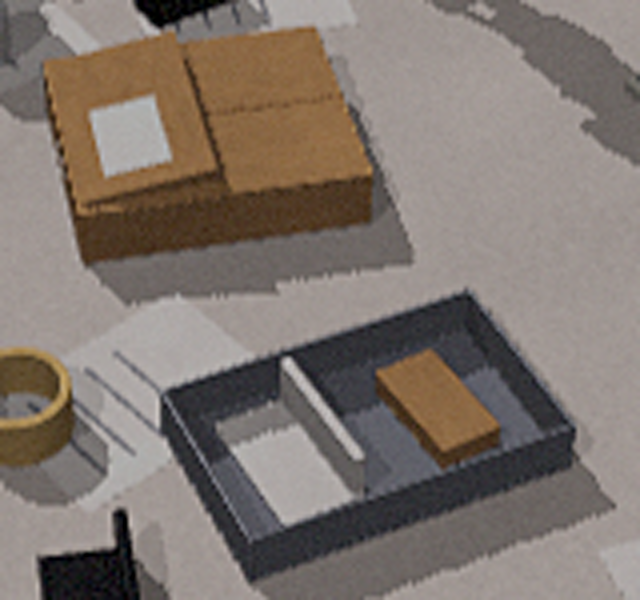

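The crop confirms it: the white L in the bin has its rib towards the robot side at full-image (312,225)–(330,250) and its foot away from it. The black look-alike is on the table, so I'll leave it alone. Next I work out the first hover.

```bash
cat >> h.py <<'E'
def plan(xyz,yaw):
    """shift (cm, tool axes) and spin (deg) to put TCP at xyz with tool y along yaw (mod pi)"""
    o=ctrl.get_obs();R=Ro.from_rotvec(o["orientation"]).as_matrix()
    s=R.T@(np.array(xyz)-o["ee_pos"])/10
    d=R.T@[np.cos(yaw),np.sin(yaw),0];a=np.degrees(np.arctan2(-d[0],d[1]))
    a=(a+90)%180-90
    print("pos",o["ee_pos"].round(1),"q6",o["qpos"][5].round(2),"tilt",R[:,2].round(4),"-> shift cm",s.round(2),"spin",a.round(2)," alt",(a-180*np.sign(a)).round(2))
    print(" step if 5cm/row:",int(np.ceil(np.linalg.norm(s)/5)),"unit",(s/np.ceil(np.linalg.norm(s)/5)).round(2))
E
python3 - <<'E'
from h import *
C=cam("scene")
a,b=ray(C,(312,225),54),ray(C,(330,250),54);print("rib",a,b,np.linalg.norm(a-b),(a+b)/2)
P=[ray(C,p,60) for p in[(319.5,142),(333,179.5),(260,187)]]
print("panel",P,np.linalg.norm(P[0]-P[1]),np.linalg.norm(P[1]-P[2]))
u=b-a;u/=np.linalg.norm(u);g=np.array([u[1],-u[0]]);print("grip x yaw",np.arctan2(g[1],g[0]))
c=(a+b)/2
plan([c[0],c[1],260],np.arctan2(g[1],g[0]))
E
```

```text
rib [595.44396092  93.10050943  54.        ] [601.98297816 211.16999128  54.        ] 118.25041771979717 [598.71346954 152.13525036  54.        ]
panel [array([ 352.20398742, -261.70597228,   60.        ]), array([423.18274353, -54.9651767 ,  60.        ]), array([ 660.60921891, -145.62189199,   60.        ])] 218.5857734914264 254.1455709635681
grip x yaw -0.055326268944724824
pos [ 186.9 -595.9  222. ] q6 -0.02 tilt [-4.0e-04  1.3e-03 -1.0e+00] -> shift cm [ 61.68 -59.06  -3.72] spin -69.42  alt 110.58
 step if 5cm/row: 18 unit [ 3.43 -3.28 -0.21]
```

```bash
python3 -m inch '[{"xyz":[3.4,-3.3,-0.2],"spin":-4},{"xyz":[6.9,-6.6,-0.4],"spin":-8},{"xyz":[10.3,-9.8,-0.6],"spin":-12},{"xyz":[13.7,-13.1,-0.8],"spin":-16},{"xyz":[17.1,-16.4,-1],"spin":-20},{"xyz":[20.6,-19.7,-1.2],"spin":-24},{"xyz":[24,-23,-1.4],"spin":-28},{"xyz":[27.4,-26.2,-1.6],"spin":-32},{"xyz":[30.8,-29.5,-1.9],"spin":-36},{"xyz":[34.3,-32.8,-2.1],"spin":-40},{"xyz":[37.7,-36,-2.3],"spin":-44},{"xyz":[41.1,-39.4,-2.5],"spin":-48},{"xyz":[44.5,-42.7,-2.7],"spin":-52},{"xyz":[48,-46,-2.9],"spin":-56},{"xyz":[51.4,-49.2,-3.1],"spin":-60},{"xyz":[54.8,-52.5,-3.3],"spin":-63},{"xyz":[58.3,-55.8,-3.5],"spin":-66},{"xyz":[61.7,-59.1,-3.7],"spin":-69.4},{"xyz":[61.7,-59.1,-3.7],"spin":-69.4},{"xyz":[61.7,-59.1,-3.7],"spin":-69.4}]' 0
python3 - <<'E'
from h import *
C=cam("wrist");im=ctrl.get_image("wrist")[:,:,::-1];cv2.imwrite("pics/w1.png",im)
np.savez("w1.npz",K=C[0],R=C[1],t=C[2]);o=ctrl.get_obs();print(o["ee_pos"],o["orientation"],o["qpos"],o["t"],proj(C,(598.7,152,54)))
E
```

```text
t: 2.1
ee_pos: [598.4, 153.4, 258.9]
orientation: [-2.279, -2.159, 0.001]
ft_force: [0.5, -0.6, -0.6]
width: 88.1
[598.08597564 152.38820012 259.04018642] [-2.28082423e+00 -2.15772739e+00  1.65443664e-03] [2.29664899e-01 3.74572212e-01 1.61448879e+00 1.17200825e-03
 1.15437708e+00 2.84642751e-01] 2.15 [285.20709312 191.57472686]
```

View pics/w1.png

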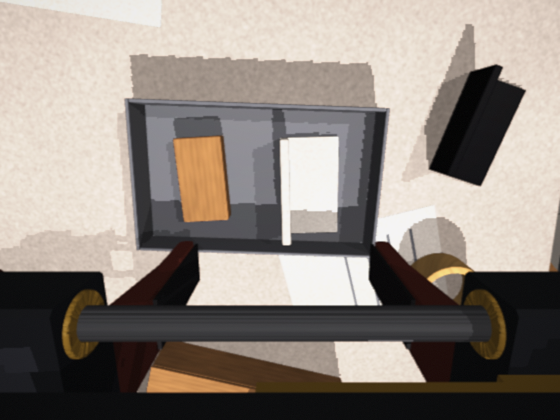

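The wrist view shows the bin with the pad on its left at (202,178). The grip's rib top is a strip from (285,139) to (287,244), with the foot to its right reaching x≈338. I'll refine the rib edges by thresholding.

Run:
```python
from h import *
z=np.load("w1.npz");C=(z["K"],z["R"],z["t"]);g=cv2.cvtColor(cv2.imread("pics/w1.png"),cv2.COLOR_BGR2GRAY)
for r in(150,180,205,215,235): print(r,g[r,272:300])
print(g[128:146,284],g[236:252,287])
for p in[(280,139),(289,139),(282,244.5),(291,244.5)]: print(p,ray(C,p,54).round(1))
f=[ray(C,p,9) for p in[(338,137),(338,232)]];print("foot front",f)
```

```text
150 [ 91  72  70  71  71  70  68 106 197 240 245 245 245 244 244 240 232 239
 244 245 245 244 244 244 243 242 242 242]
180 [116  89  70  68  68  69  68  67 109 202 241 245 245 245 245 244 238 227
 237 244 245 245 245 245 245 245 245 244]
205 [ 66  68  67  67  67  68  67  66  82 153 227 243 245 245 245 245 243 239
 241 243 244 244 245 245 245 244 244 244]
215 [ 68  67  66  68  67  67  67  65  67 118 212 242 245 245 245 245 245 239
 198 174 178 182 183 182 184 185 187 185]
235 [ 67  67  65  67  66  67  70  71  68 101 187 236 243 245 245 245 245 240
 184 109  85  86  86  87  86  86  86  87]
[ 92  92  92  91  92  91  92  92  92  92 112 169 229 242 244 244 244 243] [245 245 245 245 245 245 245 246 238 130  44  45  47  47  46  50]
(280, 139) [596.1 209.2  54. ]
(289, 139) [605.7 208.7  54. ]
(282, 244.5) [591.8  90.2  54. ]
(291, 244.5) [602.1  89.7  54. ]
foot front [array([664.74349156, 206.19921297,   9.        ]), array([663.17533513,  87.19651911,   9.        ])]
```

```bash
python3 -c "
from h import *
plan([599,149.3,20],-0.03)"
```

```text
pos [598.1 152.4 259. ] q6 0.28 tilt [-2.e-03  6.e-04 -1.e+00] -> shift cm [-0.32  0.16 23.9 ] spin -1.46  alt 178.54
 step if 5cm/row: 5 unit [-0.06  0.03  4.78]
```

```bash
python3 -m inch '[{"xyz":[-0.3,0.16,4],"spin":-1.5},{"xyz":[-0.3,0.16,8],"spin":-1.5},{"xyz":[-0.3,0.16,12],"spin":-1.5},{"xyz":[-0.3,0.16,16],"spin":-1.5},{"xyz":[-0.3,0.16,19],"spin":-1.5},{"xyz":[-0.3,0.16,21.5],"spin":-1.5},{"xyz":[-0.3,0.16,23],"spin":-1.5},{"xyz":[-0.3,0.16,23.8],"spin":-1.5},{"xyz":[-0.3,0.16,23.8],"spin":-1.5},{"xyz":[-0.3,0.16,23.8],"spin":-1.5}]' 0
python3 -c "
from h import *
plan([599,149.3,20],-0.03)"
```

```text
t: 3.15
ee_pos: [599.7, 149.3, 22.1]
orientation: [-2.253, -2.187, -0.0]
ft_force: [-0.0, 0.6, 0.6]
width: 87.9
pos [599.7 149.3  22.1] q6 0.25 tilt [-7.e-04  9.e-04 -1.e+00] -> shift cm [-0.   -0.07  0.21] spin 0.02  alt -179.98
 step if 5cm/row: 1 unit [-0.   -0.07  0.21]
```

```bash
python3 -m inch '[{"xyz":[0,-0.05,0.2],"spin":0},{"xyz":[0,-0.05,0.2],"spin":0},{"xyz":[0,-0.05,0.2],"spin":0}]' 0
python3 -m inch '[{"xyz":[0,0,0],"spin":0},{"xyz":[0,0,0],"spin":0},{"xyz":[0,0,0],"spin":0},{"xyz":[0,0,0],"spin":0},{"xyz":[0,0,0],"spin":0},{"xyz":[0,0,0],"spin":0},{"xyz":[0,0,0],"spin":0},{"xyz":[0,0,0],"spin":0},{"xyz":[0,0,0],"spin":0},{"xyz":[0,0,0],"spin":0}]' 1
python3 -m inch '[{"xyz":[0,0,-1],"spin":0},{"xyz":[0,0,-3],"spin":0},{"xyz":[0,0,-6],"spin":0},{"xyz":[0,0,-10],"spin":0},{"xyz":[0,0,-14],"spin":0},{"xyz":[0,0,-17],"spin":0},{"xyz":[0,0,-17],"spin":0}]'
python3 - <<'E'
from h import *
im=[ctrl.get_image(n)[:,:,::-1] for n in("wrist","side")]
cv2.imwrite("pics/w2.png",np.hstack([cv2.resize(im[0],(400,300)),im[1][100:400,130:530]]))
cv2.imwrite("pics/w2f.png",im[0]);o=ctrl.get_obs();print(o)
E
```

```text
t: 3.45
ee_pos: [599.6, 149.5, 20.8]
orientation: [-2.254, -2.188, -0.002]
ft_force: [0.0, -0.8, 1.0]
width: 87.7
t: 4.45
ee_pos: [599.6, 149.5, 20.8]
orientation: [-2.254, -2.188, -0.002]
ft_force: [-0.0, -0.7, -0.2]
width: 11.4
t: 5.15
ee_pos: [602.3, 150.0, 196.4]
orientation: [2.251, 2.185, 0.014]
ft_force: [-0.2, 0.4, 0.3]
width: 9.7
{'t': 5.25, 'qpos': array([2.24288203e-01, 4.47429838e-01, 1.67153126e+00, 1.24582747e-03,
       1.02050312e+00, 2.53231840e-01]), 'qvel': array([-0.00112544,  0.035043  ,  0.02823774,  0.00044417, -0.00315129,
       -0.00140141]), 'joint_torque': array([ 3.71226895e-03, -5.73039114e+01, -2.77686489e+01,  6.93277619e-02,
       -2.45085993e-02,  1.99529350e-03]), 'ee_pos': array([599.55806138, 149.31800848, 191.58964281]), 'orientation': array([2.25392364, 2.18818891, 0.00372354]), 'ft_force': array([ 1.16927009, -0.20591287, -1.27606244]), 'moment': array([-0.0130597 , -0.04134985,  0.05390705]), 'width': 9.935458460577834}
```

View pics/w2.png

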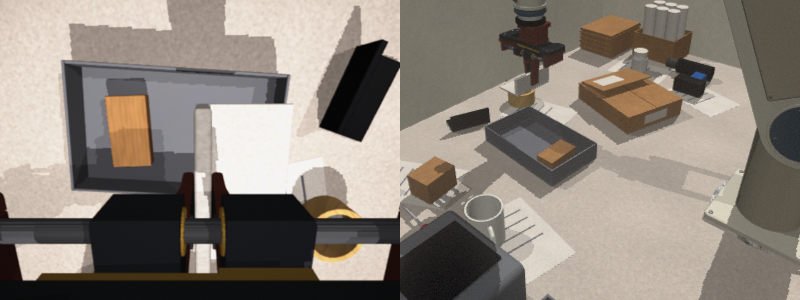

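The grip is held: the wrist view shows the rib between the fingers and the foot to the right, and the side view shows the bin now holds only the pad. Next I carry it past the parcel to a viewpoint where the wrist camera sees the panel and flap clearly.

```bash
python3 -c "
from h import *
plan([449,-364,230],-0.345)"
```

```text
pos [599.6 149.3 191.6] q6 0.25 tilt [ 0.0018  0.0015 -1.    ] -> shift cm [-51.75 -13.52  -3.95] spin 18.07  alt -161.93
 step if 5cm/row: 11 unit [-4.7  -1.23 -0.36]
```

```bash
python3 -m inch '[{"xyz":[-1.5,-0.4,-1.5],"spin":0.5},{"xyz":[-4.5,-1.2,-3],"spin":1.5},{"xyz":[-8,-2.1,-4],"spin":3},{"xyz":[-12,-3.1,-4],"spin":4},{"xyz":[-16,-4.2,-4],"spin":5.5},{"xyz":[-20,-5.2,-4],"spin":7},{"xyz":[-24,-6.3,-4],"spin":8.5},{"xyz":[-28,-7.3,-4],"spin":10},{"xyz":[-32,-8.4,-4],"spin":11.5},{"xyz":[-36,-9.4,-4],"spin":13},{"xyz":[-40,-10.5,-4],"spin":14.5},{"xyz":[-44,-11.5,-4],"spin":16},{"xyz":[-47.5,-12.4,-4],"spin":17},{"xyz":[-50,-13,-4],"spin":18},{"xyz":[-51.5,-13.5,-4],"spin":18},{"xyz":[-51.8,-13.5,-4],"spin":18},{"xyz":[-51.8,-13.5,-4],"spin":18},{"xyz":[-51.8,-13.5,-4],"spin":18}]'
python3 - <<'E'
from h import *
C=cam("wrist");im=ctrl.get_image("wrist")[:,:,::-1];cv2.imwrite("pics/w3.png",im)
np.savez("w3.npz",K=C[0],R=C[1],t=C[2])
s=ctrl.get_image("scene")[:,:,::-1];cv2.imwrite("pics/scene3.png",s)
E
```

```text
t: 7.05
ee_pos: [449.4, -363.3, 230.1]
orientation: [-2.567, -1.81, -0.004]
ft_force: [-0.5, 0.4, -0.6]
width: 9.7
```

View pics/w3.png

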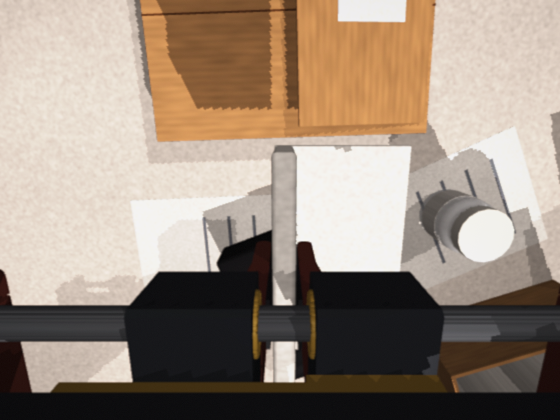

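The view shows only the parcel's near half: the back edge runs (143,13)–(157,137) and the lip is at column ~299. I'll shift 11 cm along tool +x to get all of it in view.

```bash
python3 -m inch '[{"xyz":[2,0,0],"spin":0},{"xyz":[5.5,0,0],"spin":0},{"xyz":[9,0,0],"spin":0},{"xyz":[11,0,0],"spin":0},{"xyz":[11,0,0],"spin":0},{"xyz":[11,0,0],"spin":0},{"xyz":[11,0,0],"spin":0}]'
python3 - <<'E'
from h import *
C=cam("wrist");im=ctrl.get_image("wrist")[:,:,::-1];cv2.imwrite("pics/w4.png",im)
np.savez("w4.npz",K=C[0],R=C[1],t=C[2]);print(ctrl.get_obs()["ee_pos"])
E
```

```text
t: 7.85
ee_pos: [486.5, -260.2, 230.9]
orientation: [-2.567, -1.811, -0.004]
ft_force: [-1.0, -0.6, -1.5]
width: 9.8
[ 486.39029208 -260.3903238   230.79007684]
```

View pics/w4.png

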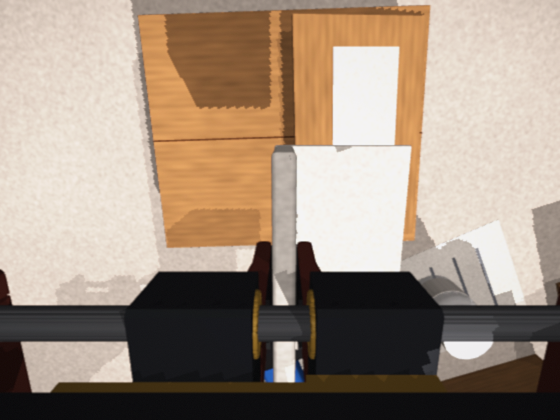

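The panel's back edge runs (140,15)–(167,246), the +y edge is at row ~13 and the -y edge at row ~246. The centre seam runs (154,140)–(294,136), the lip is at column ~293, and the foot in hand spans (297–411,146+). I'll fit the edges and cast rays.

Run:
```python
from h import *
z=np.load("w4.npz");C=(z["K"],z["R"],z["t"]);im=cv2.imread("pics/w4.png").astype(int)
sat=im[:,:,2]-im[:,:,0]
L=[(np.argmax(sat[r]>70),r) for r in (40,70,100,120,160,190,220,235)]
B=[(c,250-np.argmax(sat[250:200:-1,c]>70)) for c in (175,190,210,230,250)]
T=[(c,np.argmax(sat[:,c]>70)) for c in (145,155,160,250,270,280)]
print(L,B,T)
P=lambda s,h:np.array([ray(C,p,h)[:2] for p in s])
for n,s in(("L",L),("B",B),("T",T)):
    q=P(s,60);d=np.linalg.svd(q-q.mean(0))[2][0];d=d*np.sign(d[0] if n!="L" else d[1]);print(n,q.round(1).tolist(),"ang",np.arctan2(d[1],d[0]).round(4))
print("seam",P([(154,140),(293,136.5)],60))
print("lip",[ray(C,(294,60),h).round(1) for h in(77,88)])
# grip in tool frame
o=ctrl.get_obs();R=Ro.from_rotvec(o["orientation"]).as_matrix();p=o["ee_pos"]
for n,px,h in(("rib top+y L",(274,150),p[2]-20+1+35),("rib top+yR",(296,150),p[2]+16),("footF+y",(411,146),p[2]-10),("footF low",(401.5,271),p[2]-10),("foot+y rib",(298,146),p[2]-10)):
    print(n,(R.T@(ray(C,px,h)-p)).round(1))
```

```text
[(np.int64(141), 40), (np.int64(145), 70), (np.int64(148), 100), (np.int64(151), 120), (np.int64(156), 160), (np.int64(160), 190), (np.int64(164), 220), (np.int64(166), 235)] [(175, np.int64(247)), (190, np.int64(246)), (210, np.int64(246)), (230, np.int64(245)), (250, np.int64(244))] [(145, np.int64(15)), (155, np.int64(15)), (160, np.int64(14)), (250, np.int64(12)), (270, np.int64(11)), (280, np.int64(10))]
L [[412.4, -80.9], [404.9, -105.0], [396.2, -129.8], [391.1, -147.3], [379.6, -183.4], [370.7, -212.0], [361.5, -241.8], [356.7, -257.3]] ang 1.265
B [[360.0, -272.5], [375.3, -276.8], [395.0, -283.8], [415.2, -289.8], [435.3, -295.8]] ang -0.3027
T [[424.5, -63.7], [432.8, -66.7], [437.4, -67.4], [513.2, -92.7], [530.2, -97.8], [538.8, -100.1]] ang -0.3114
seam [[ 385.90453541 -165.22813173]
 [ 513.75173795 -207.13313882]]
lip [array([ 535.6, -145.6,   77. ]), array([ 534.6, -147.3,   88. ])]
rib top+y L [ 59.1  -5.3 -15.9]
rib top+yR [ 59.1   4.1 -15.9]
footF+y [59.3 62.9 10.2]
footF low [-8.6 64.1 10.1]
foot+y rib [59.3  6.  10.1]
```

Measured: panel yaw ≈ -0.307, centre along its own axes x'=547.6, y'=-41.5 (width 218 mm against 220, lip at panel x≈6, both consistent). Next is the pre-insertion hover behind the lip.

```bash
cat >> h.py <<'E'
YAW=-0.307;ex=np.array([np.cos(YAW),np.sin(YAW)]);ey=np.array([-ex[1],ex[0]])
def pp(px,py,z): # TCP at panel (px,py)
    return [*(ex*(547.6+px)+ey*(-41.5+py)),z]
E
python3 -c "
from h import *
plan(pp(-88,.7,120),YAW)"
```

```text
pos [ 486.4 -260.4  230.8] q6 -0.17 tilt [ 0.0018  0.0016 -1.    ] -> shift cm [ 5.72 -8.5  11.08] spin -2.05  alt 177.95
 step if 5cm/row: 4 unit [ 1.43 -2.12  2.77]
```

```bash
python3 -m inch '[{"xyz":[2,-3,0],"spin":-1},{"xyz":[4,-6,0],"spin":-2},{"xyz":[5.7,-8.5,1],"spin":-2},{"xyz":[5.7,-8.5,3],"spin":-2},{"xyz":[5.7,-8.5,6],"spin":-2},{"xyz":[5.7,-8.5,8.5],"spin":-2},{"xyz":[5.7,-8.5,10],"spin":-2},{"xyz":[5.7,-8.5,11],"spin":-2},{"xyz":[5.7,-8.5,11],"spin":-2},{"xyz":[5.7,-8.5,11],"spin":-2}]'
python3 -c "
from h import *
plan(pp(-88,.7,82),YAW)"
```

```text
t: 8.9
ee_pos: [426.0, -178.5, 121.2]
orientation: [2.536, 1.854, 0.004]
ft_force: [-0.5, 0.1, -0.1]
width: 10.2
pos [ 426.  -178.5  121.2] q6 -0.12 tilt [ 0.0022  0.0014 -1.    ] -> shift cm [ 0.05 -0.04  3.92] spin -0.08  alt 179.92
 step if 5cm/row: 1 unit [ 0.05 -0.04  3.92]
```

```bash
python3 -m inch '[{"xyz":[0,0,1.3],"spin":0},{"xyz":[0,0,2.6],"spin":0},{"xyz":[0,0,3.4],"spin":0},{"xyz":[0,0,3.7],"spin":0},{"xyz":[0,0,3.7],"spin":0},{"xyz":[0,0,3.7],"spin":0}]'
python3 - <<'E'
from h import *
ims={n:ctrl.get_image(n)[:,:,::-1] for n in("wrist","side","scene")}
for n in ims: cv2.imwrite(f"pics/{n}5.png",ims[n])
C=cam("wrist");np.savez("w5.npz",K=C[0],R=C[1],t=C[2])
plan(pp(-23.5,.7,82),YAW)
a=cv2.resize(ims["side"][155:235,300:420],None,fx=4,fy=4,interpolation=cv2.INTER_CUBIC)
b=cv2.resize(ims["wrist"][:300,:],(560,280)) 
c=np.vstack([cv2.copyMakeBorder(a,0,0,0,80,0),b]);cv2.imwrite("pics/m5.png",c)
E
```

```text
t: 9.5
ee_pos: [426.4, -178.6, 84.7]
orientation: [2.536, 1.853, 0.005]
ft_force: [0.3, -0.5, -0.3]
width: 10.0
pos [ 426.4 -178.6   84.6] q6 -0.12 tilt [ 0.003  0.001 -1.   ] -> shift cm [0.07 6.37 0.28] spin -0.08  alt 179.92
 step if 5cm/row: 2 unit [0.03 3.19 0.14]
```

View pics/m5.png

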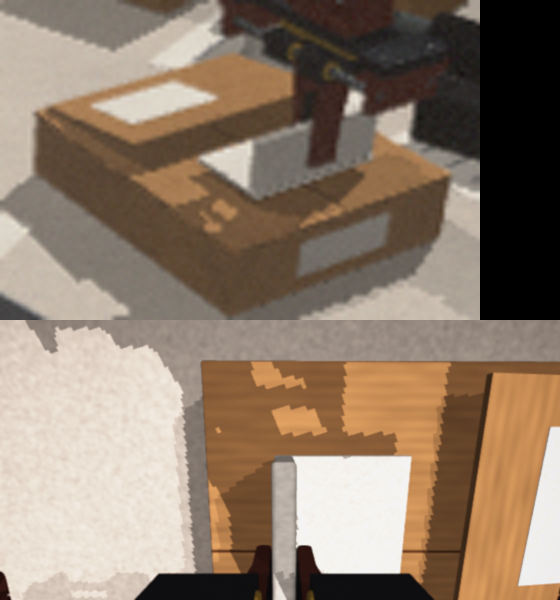

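The foot is level and just above the panel, roughly parallel to the lip, and clearly below it. I lower it to about 3 mm clearance and slide it in gently.

```bash
python3 -m inch '[{"xyz":[0.05,0,0.25],"spin":0},{"xyz":[0.05,0,0.45],"spin":0},{"xyz":[0.05,0,0.45],"spin":0},{"xyz":[0.05,0.6,0.45],"spin":0},{"xyz":[0.05,1.4,0.45],"spin":0},{"xyz":[0.05,2.2,0.45],"spin":0},{"xyz":[0.05,3,0.45],"spin":0},{"xyz":[0.05,3.5,0.45],"spin":0},{"xyz":[0.05,3.5,0.45],"spin":0}]'
python3 -c "
from h import *
plan(pp(-23.5,.7,80),YAW)"
```

```text
t: 10.55
ee_pos: [460.8, -189.0, 80.3]
orientation: [2.535, 1.853, 0.005]
ft_force: [-0.6, -0.5, 0.4]
width: 9.9
pos [ 460.8 -189.    80.3] q6 -0.11 tilt [ 3.8e-03  7.0e-04 -1.0e+00] -> shift cm [0.02 2.77 0.03] spin -0.07  alt 179.93
 step if 5cm/row: 1 unit [0.02 2.77 0.03]
```

```bash
python3 -m inch '[{"xyz":[0,0.6,0],"spin":0},{"xyz":[0,1.3,0],"spin":0},{"xyz":[0,2,0],"spin":0},{"xyz":[0,2.5,0],"spin":0},{"xyz":[0,2.8,0],"spin":0},{"xyz":[0,2.8,0],"spin":0},{"xyz":[0,2.8,0],"spin":0}]'
python3 - <<'E'
from h import *
ims={n:ctrl.get_image(n)[:,:,::-1] for n in("wrist","side","scene")}
for n in ims: cv2.imwrite(f"pics/{n}6.png",ims[n])
plan(pp(-23.5,.7,77),YAW);print(ctrl.get_obs()["ft_force"])
a=np.hstack([cv2.resize(ims["side"][155:235,300:420],(400,267),interpolation=cv2.INTER_CUBIC),cv2.resize(ims["scene"][125:205,240:360],(400,267),interpolation=cv2.INTER_CUBIC)])
b=cv2.resize(ims["wrist"][:300,:],(560,300)) 
c=np.vstack([a,cv2.copyMakeBorder(b,0,0,0,240,0)]);cv2.imwrite("pics/m6.png",c)
E
```

```text
t: 11.25
ee_pos: [487.3, -197.4, 80.2]
orientation: [2.535, 1.853, 0.005]
ft_force: [-0.4, -0.1, 0.2]
width: 10.1
pos [ 487.2 -197.4   80.3] q6 -0.1 tilt [ 3.4e-03  9.0e-04 -1.0e+00] -> shift cm [0.02 0.   0.33] spin -0.08  alt 179.92
 step if 5cm/row: 1 unit [0.02 0.   0.33]
[-1.09817411  0.26070571 -0.30138983]
```

View pics/m6.png

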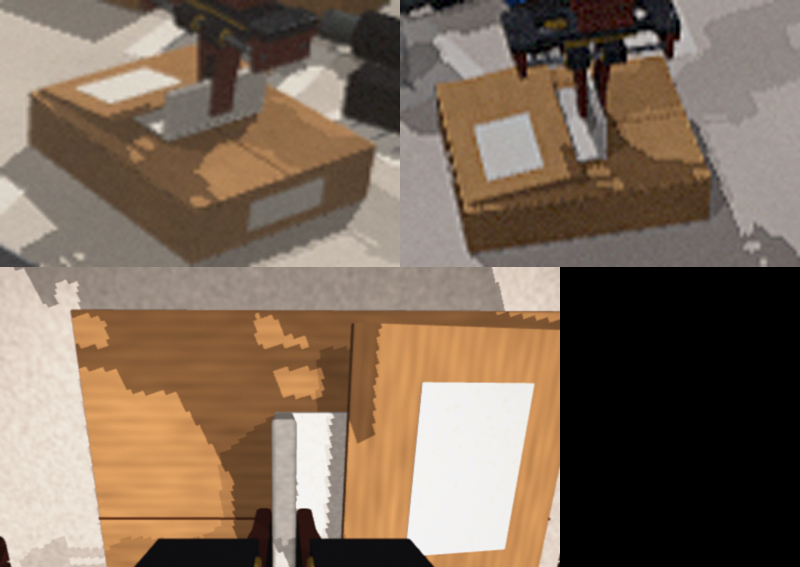

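The foot is now about 34 mm under the flap: it disappears behind the lip at column ~347 in the wrist view, and the flap looks undisturbed. I lower it in small steps.

```bash
python3 -m inch '[{"xyz":[0,0,0.1],"spin":0},{"xyz":[0,0,0.2],"spin":0},{"xyz":[0,0,0.2],"spin":0},{"xyz":[0,0,0.2],"spin":0}]'
python3 -m inch '[{"xyz":[0,0,0.1],"spin":0},{"xyz":[0,0,0.1],"spin":0},{"xyz":[0,0,0.1],"spin":0}]'
python3 -m inch '[{"xyz":[0,0,0.1],"spin":0},{"xyz":[0,0,0.1],"spin":0},{"xyz":[0,0,0.1],"spin":0}]'
```

```text
t: 11.8
ee_pos: [487.2, -197.4, 78.3]
orientation: [2.535, 1.853, 0.005]
ft_force: [-0.8, -0.9, -0.9]
width: 9.9
t: 12.1
ee_pos: [487.1, -197.4, 77.2]
orientation: [2.535, 1.853, 0.005]
ft_force: [0.7, -0.3, -0.9]
width: 10.0
t: 12.4
ee_pos: [487.3, -197.4, 77.1]
orientation: [2.535, 1.853, 0.005]
ft_force: [-3.9, 0.7, 9.4]
width: 9.7
```

```bash
python3 -m inch '[{"xyz":[0,0,0.11],"spin":0},{"xyz":[0,0,0.11],"spin":0},{"xyz":[0,0,0.11],"spin":0},{"xyz":[0,0,0.11],"spin":0},{"xyz":[0,0,0.11],"spin":0},{"xyz":[0,0,0.11],"spin":0}]'
python3 - <<'E'
from h import *
ims={n:ctrl.get_image(n)[:,:,::-1] for n in("wrist","side","scene")}
F=[]
for i in range(4): ctrl.get_image("side");o=ctrl.get_obs();F.append(np.r_[o["ft_force"],o["moment"]])
print(np.round(F,2))
plan(pp(-23.5,.7,77),YAW)
a=np.hstack([cv2.resize(ims["side"][155:235,300:420],(400,267),interpolation=cv2.INTER_CUBIC),cv2.resize(ims["scene"][125:205,240:360],(400,267),interpolation=cv2.INTER_CUBIC)])
b=cv2.resize(ims["wrist"][:300,:],(560,300)) 
cv2.imwrite("pics/m7.png",np.vstack([a,cv2.copyMakeBorder(b,0,0,0,240,0)]))
cv2.imwrite("pics/wrist7.png",ims["wrist"])
E
```

```text
t: 13.0
ee_pos: [487.2, -197.4, 77.0]
orientation: [2.535, 1.853, 0.005]
ft_force: [-4.1, 1.3, 12.9]
width: 9.8
[[-3.230e+00  1.190e+00  1.223e+01  1.400e-01  7.400e-01 -3.000e-02]
 [-4.100e+00  2.450e+00  1.339e+01  1.700e-01  7.900e-01 -1.000e-02]
 [-3.870e+00  1.680e+00  1.260e+01  1.900e-01  7.800e-01 -1.000e-02]
 [-3.250e+00  1.710e+00  1.279e+01  1.900e-01  7.600e-01 -4.000e-02]]
pos [ 487.2 -197.4   77. ] q6 -0.1 tilt [ 3.4e-03  8.0e-04 -1.0e+00] -> shift cm [0.01 0.   0.  ] spin -0.07  alt 179.93
 step if 5cm/row: 1 unit [0.01 0.   0.  ]
```

View pics/m7.png

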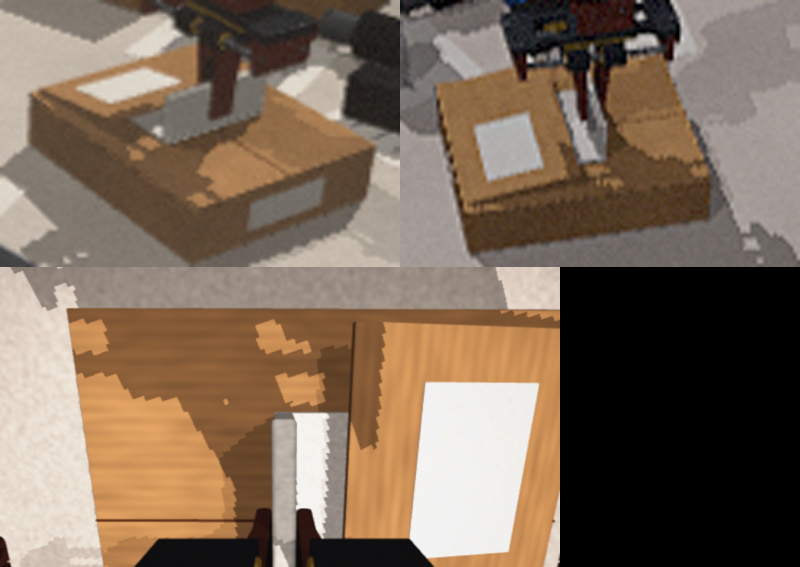

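The foot lies flat under the flap, the lip has only moved as the 3 mm lower camera would explain, and the press is steady at about 12.8 N. Handing in.

```bash
python3 -c "
from h import *
print(ctrl.close_job());o=ctrl.get_obs();print(o['t'],o['ft_force'],o['ee_pos'],o['width'])"
```

```text
the job is handed in; nothing more can be done
None
the job is handed in; nothing more can be done
```

I took the white grip out of the bin by its rib and slid its foot under the parcel's flap. The job was handed in at about 13.4 s, with the gripper still holding it pressed down.

**Position:** by my measurements the front edge is about 34 mm past the flap's lip, and the grip is centred on the parcel to within about 1–2 mm. It is parallel to the lip to about 1°.

**Flap:** it looked unmoved in the before and after pictures. I did not measure its angle.

**Press:** the last readings were steady at 12–13 N downward, with about 4 N sideways; that is a little above the 10 N asked. The tool height of 77.0 mm matches the foot resting on the panel. A tool tilt of about 0.003 rad could leave the front edge up to 0.25 mm off flat; I did not correct or check that.

**Disagreement:** the coarse first scene picture gave the parcel's angle as about -0.345 rad, while the closer wrist view gave -0.307. I used the wrist view, because its edges agreed with each other and with the given sizes.

The pad, the black look-alike and the other objects were not touched.

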